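# Find the full candle tin

### The job

Three closed candle tins that look the same stand in the crate: two are empty display dummies and one holds a real candle, which you can tell only by its weight. Lift them out to feel which is the heaviest, stand the two empty ones upright in the two round recesses of the wooden display board, and finish while holding the full one up for the customer: upright in the gripper, still, its middle at least 20 cm above the table. Set tins down rather than drop them, and leave everything else where it stands.

Things in the scene. Friction and masses are not known exactly. Their poses are not given: they have to be found in the camera images.
- crate: Open pine stock crate, fixed, 154 (its x, over the battens) x 258 (its y) x 56 mm high; long sides 48 mm high, 8 mm thick. Origin: centre of its underside. Two 30 mm high dividers across its y split it into three cells in a row along its y, centres at y = +82, 0 and -82 mm, each 78 mm along y and 128 mm along x inside; the floor is 6 mm above the table. Its x axis points away from the robot at yaw 0, z up.
- board: Brown wooden display board, fixed, on rubber feet, 110 (its x) x 206 (its y) x 22 mm high. Origin: centre of its underside; z up. Two round recesses 68 mm wide and 8 mm deep with chamfered rims lie at its y = +50 and -50 mm.
- recess_1 (a point): Centre of the floor of one round recess of the display board, 14 mm above the table and 8 mm below the board's top; takes the 62 mm wide foot of a tin with 3 mm to spare all round. Axes as the board's.
- recess_2 (a point): Centre of the floor of one round recess of the display board, 14 mm above the table and 8 mm below the board's top; takes the 62 mm wide foot of a tin with 3 mm to spare all round. Axes as the board's.
- tin_1_mid (a point): Centre (22.5 mm above its foot) of one of three outwardly identical closed blue candle tins with light grey lids: 45 mm high, body 62 mm and its fixed lid (top 13 mm) 64 mm across, upright, one in each cell of the crate; which stands in which cell differs from start to start. Two of the three are empty, 0.08 to 0.10 kg; one is full, 0.26 to 0.32 kg. Only the weight tells. z points up out of the lid.
- tin_2_mid (a point): Centre (22.5 mm above its foot) of one of three outwardly identical closed blue candle tins with light grey lids: 45 mm high, body 62 mm and its fixed lid (top 13 mm) 64 mm across, upright, one in each cell of the crate; which stands in which cell differs from start to start. Two of the three are empty, 0.08 to 0.10 kg; one is full, 0.26 to 0.32 kg. Only the weight tells. z points up out of the lid.
- tin_3_mid (a point): Centre (22.5 mm above its foot) of one of three outwardly identical closed blue candle tins with light grey lids: 45 mm high, body 62 mm and its fixed lid (top 13 mm) 64 mm across, upright, one in each cell of the crate; which stands in which cell differs from start to start. Two of the three are empty, 0.08 to 0.10 kg; one is full, 0.26 to 0.32 kg. Only the weight tells. z points up out of the lid.
- tin_1: The same tin as tin_1_mid; origin: centre of its foot.
- tin_2: The same tin as tin_2_mid; origin: centre of its foot.
- tin_3: The same tin as tin_3_mid; origin: centre of its foot.
- walnut_box: Walnut keepsake box with closed lid, 124x169x68 mm; a bystander, loose. Origin: centre of its underside.
- bell: Brass counter bell, 82 mm across, height 61 mm; a bystander, loose. Origin: centre of its underside.
- pump: Amber pump bottle, 70x62x175 mm; a bystander, loose. Origin: centre of its underside.
- soap_green: Soap bar with a green wrapper, 52x78x26 mm; a bystander, loose. Origin: centre of its underside.
- soap_cream: Cream soap bar, 52x78x26 mm; a bystander, loose. Origin: centre of its underside.
- mug: Painted mug, 80x111x82 mm; a bystander, loose. Origin: centre of its underside.
- candle: Painted glass candle, 66 mm across, height 101 mm; a bystander, loose. Origin: centre of its underside.
- red_tin: Red candle tin, 64 mm across, height 45 mm; a bystander, loose. Origin: centre of its underside.
There are look-alikes about, which are no part of the job. What is shaped like the tin_3 but black is not meant.

How it is judged:
By the outcome, as a careful person would: the job done as asked, in the order asked, and still so for the second after the job is handed in, while the arm keeps its last pose, push and grip.
It also fails if it takes over 72 s, if anything falls off the work surface, if the arm or the gripper's body presses on something with over 40 N, if the wrist force passes 120 N, or if a joint passes its speed limit or range.

### The arm

A 7-joint arm with a two-finger parallel gripper is mounted at the origin on a cart in front of the work surface, level with it; the furniture and walls round the work are solid. World frame = base frame: x ahead of the robot, y to its left, z up, the work surface at z = 0. Lengths are in m, angles in rad, forces in N, time in s.
With the tool pointing down it reaches from about 0.425 to 0.925 m from the base axis. Payload 6.8 kg.
Tool frame: the origin (TCP) lies midway between the tips of the shut fingers; the grasp point (between the pads) lies 19 mm behind it; x points along the fingers, z is the direction in which the jaws open and shut, and the axes are right-handed (so a half turn about x gives the same grasp; the last joint's range is limited). The gripper opens to 85 mm and grips with 20 to 120 N. Pads are 22 mm wide; open, the fingers measure 114 mm over their backs; the gripper's body (76 mm by 85 mm) begins 54 mm behind the grasp point. The pads swing forward as they close: fully open they stand 13 mm farther back than shut.
Start: joints at [1.097, 0.477, 0.022, 1.555, -0.011, 1.109, -0.083], TCP at [0.241, -0.63, 0.231] pointing down, gripper open.
Joint ranges: [-2.96, 2.96], [-0.34, 2.1], [-1.41, 1.46], [0.24, 2.44], [-1.37, 4.51], [0.17, 1.92], [-2.96, 2.96]. Speed limits (rad/s): [2.39, 2.39, 3.14, 3.14, 3.14, 3.14, 3.14].

### API

Orientations are given as a unit quaternion [w, x, y, z].
In Python, from station import bot gives the robot as it stands. The module is installed in compiled form; this text tells all that it offers.
- The arm moves only by the shell command python3 -m jog 'ROWS' [FORCE]. ROWS is text: rows parted by semicolons, each of 7 numbers parted by spaces: the shift along the tool's x, y, z in mm, then the turn, a rotation vector about the tool's x, y, z in units of 6 degrees (1.0 is 6 degrees), then the finger opening in mm, from 0 to 85.4. A call has 1 to 5 rows; each row shifts and turns the commanded pose from where the row before left it, along the tool's axes as they then stand; what a row does not reach is not made up. A row lasts 1/10 s, in which the tool goes at most 50 mm and 8.59 degrees, less where a joint would pass 70% of its speed; a pose out of reach is approached as far as the arm can. A call with a gripper value outside its range is refused whole. The fingers move at their own pace and stop on an object; FORCE is the grip in N (left out, the last holds). Time passes only in rows, so rows that do not move let the fingers close. It gives the time, the measured TCP pose, the force and the opening at its end, in the units of the state.
- bot.get_obs(): the state, without advancing time (a new reading comes with each control period).
- bot.read_camera(name): name is "scene" or "top" or "wrist"; returns (picture, depth): 400x640x3 uint8, red, green, blue; 400x640 float32, m along the optical axis (not along the pixel's ray), 0 where there is no reading.
- bot.calibration(name): a dict with "fx", "fy", "cx", "cy" (pixels), "T" (4x4, takes a point from camera to world coordinates). Camera axes: x right, y up, looking along -z (the intrinsics and any distortion apply to the point x, -y, -z); pixel columns grow to the right and rows downward; lengths in m; the calibration is good to about 2 mm. A picture is of the moment at which its call begins: read the wrist's pose just before it. calibration takes no time and is no camera call; for the wrist camera it gives the pose at the moment of the call.
- bot.hand_in(): hands the job in, once; it reports no verdict.
The state is a dict: "t": time; "q": joint angles; "joint_vel": joint speeds; "joint_torque": joint torques, N m; "eef_pos": TCP position; "tool_rot": TCP orientation; "contact_force": force on the tool from outside, world axes, zero at the start; "torque": the same for the moment, N m; "gripper_width": opening from 0.0 (shut) to 1.0 (fully open).
Only numpy, scipy, OpenCV 4.12 (cv2) and the standard library are available. Lean on these libraries where they do the work, as an engineer would, in place of code of your own. Each camera call takes 0.05 s, during which the arm holds its last target.

## Working session

There is one attempt and no reset: what is moved stays moved. The work goes in short steps, Python scripts to look and compute and a shell command to move; the robot and the scene stay as the last step left them, time stands still between calls to the robot, and variables do not carry over. Pictures are saved under pics/ and viewed, and the job is handed in when it is done.

```bash
mkdir -p pics; ls
python3 - <<'E'
from station import bot
import cv2,numpy as np
o=bot.get_obs(); print({k:np.round(v,3).tolist() for k,v in o.items()})
for n in("scene","top"):
    p,d=bot.read_camera(n); cv2.imwrite(f"pics/{n}0.png",p[:,:,::-1]); np.save(f"pics/{n}0_d.npy",d)
    c=bot.calibration(n); print(n,{k:np.round(v,4).tolist() for k,v in c.items()})
E
```

```text
pics
{'t': 0.0, 'q': [1.097, 0.478, 0.022, 1.556, -0.012, 1.109, -0.083], 'joint_vel': [0.0, -0.001, 0.001, 0.0, 0.001, 0.001, 0.0], 'joint_torque': [-0.001, -59.645, 1.608, -28.12, 0.012, 0.009, 0.0], 'eef_pos': [0.241, -0.63, 0.23], 'tool_rot': [0.582, 0.401, 0.583, -0.4], 'contact_force': [-0.709, -0.007, -0.015], 'torque': [0.002, -0.062, 0.005], 'gripper_width': 1.002}
scene {'fx': 464.1326, 'fy': 464.1326, 'cx': 327.3359, 'cy': 201.1938, 'T': [[-0.4915, 0.3459, -0.7993, -0.5086], [-0.8709, -0.2004, 0.4488, 0.6268], [-0.005, 0.9166, 0.3997, 0.5961], [0.0, 0.0, 0.0, 1.0]]}
top {'fx': 515.9481, 'fy': 515.9481, 'cx': 308.5113, 'cy': 203.156, 'T': [[-0.1487, 0.9654, -0.2142, 0.2126], [-0.9889, -0.1436, 0.0392, 0.0988], [0.0071, 0.2176, 0.976, 1.7386], [0.0, 0.0, 0.0, 1.0]]}
```

View pics/scene0.png

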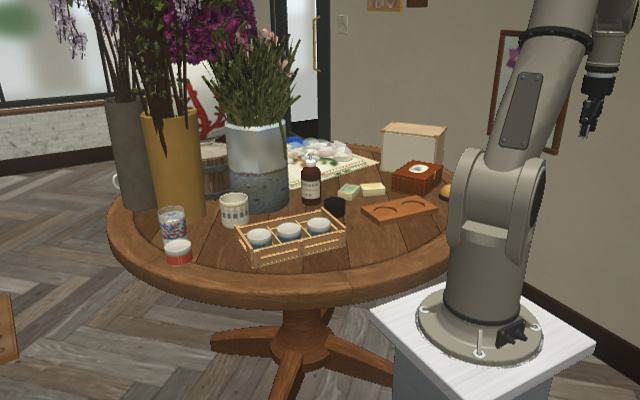

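View pics/top0.png

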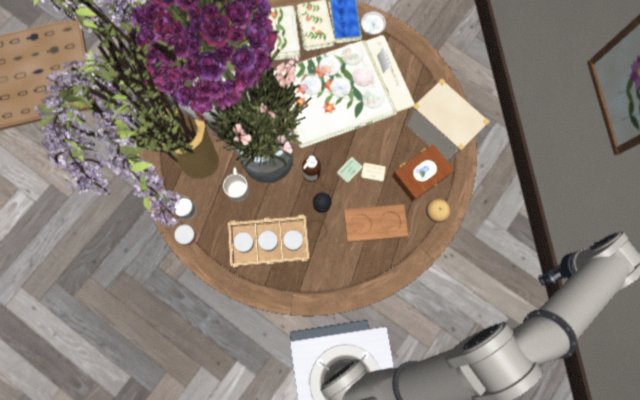

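Top view: the crate is centred near (268,240), with three grey lids at (243,242), (267,240) and (292,239). The board is near (376,222). Look-alikes are the black tin at (322,202), the red tin with a white lid at (184,234), and the glass candle at (184,207).

```bash
cat > h.py <<'E'
import numpy as np, cv2
def ray(c,u,v):
    d=np.array([(u-c["cx"])/c["fx"],-(v-c["cy"])/c["fy"],-1.0]); T=np.array(c["T"]); return T[:3,3],T[:3,:3]@d
def onz(c,u,v,z):
    o,d=ray(c,u,v); return o+d*(z-o[2])/d[2]
def bd(c,u,v,D):
    o,d=ray(c,u,v); return o+d*D
def q2R(q):
    from scipy.spatial.transform import Rotation as R
    return R.from_quat([q[1],q[2],q[3],q[0]])
E
python3 - <<'E'
import cv2,numpy as np
from station import bot
from h import *
p=cv2.imread("pics/top0.png")
cv2.imwrite("pics/top0c.png",cv2.resize(p[180:280,215:425],None,fx=3.8,fy=3.8,interpolation=cv2.INTER_CUBIC))
c=bot.calibration("top");d=np.load("pics/top0_d.npy")
for n,u,v in [("a",243,242),("b",267,240),("c",292,239),("board",376,222),("table",320,250)]:
    print(n,bd(c,u,v,d[v,u]).round(3))
E
```

```text
a [0.486 0.264 0.049]
b [0.481 0.185 0.046]
c [0.472 0.103 0.048]
board [ 0.491 -0.186  0.021]
table [ 0.429  0.014 -0.01 ]
```

View pics/top0c.png

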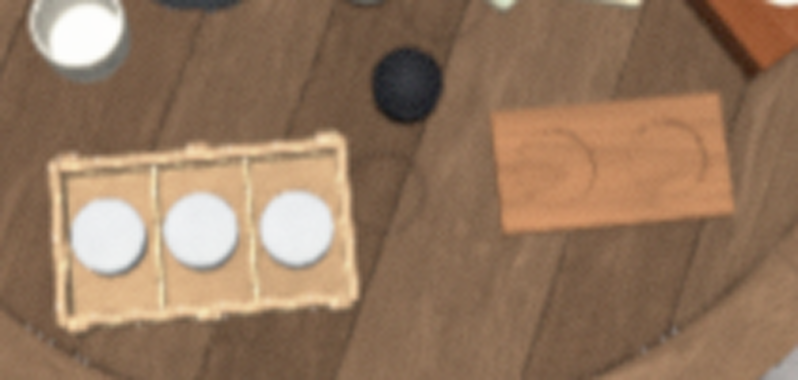

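Run:
```python
import cv2,numpy as np
from station import bot
from h import *
c=bot.calibration("top")
def P(x,y,z): return onz(c,215+x/3.8-.37,180+y/3.8-.37,z).round(4)
print("tins",[P(*a,.051) for a in[(108,235),(201,230),(297,229)]])
b=[P(*a,.022) for a in[(492,113),(719,94),(733,213),(506,233)]]; print("board",b,np.mean(b,0),np.degrees(np.arctan2(*(b[0]-b[1])[[0,1]])))
b=[P(*a,.052) for a in[(52,160),(342,136),(354,304),(66,326)]]; print("crate",b,np.mean(b,0),np.degrees(np.arctan2(*(b[0]-b[1])[[0,1]])))
d=np.load("pics/top0_d.npy")
# height map of things
vv,uu=np.mgrid[0:400:1,0:640:1]
D=d.ravel();u=uu.ravel();v=vv.ravel()
T=np.array(c["T"]);X=np.stack([(u-c["cx"])/c["fx"]*D,-(v-c["cy"])/c["fy"]*D,-D],1)@T[:3,:3].T+T[:3,3]
m=D>0
for y0 in np.arange(-.6,.6,.1):
  print(round(y0,1),[ (lambda s: round(float(np.percentile(X[s,2],98)),2) if s.sum()>3 else None)(m&(X[:,0]>x0)&(X[:,0]<x0+.1)&(X[:,1]>y0)&(X[:,1]<y0+.1)) for x0 in np.arange(.2,.95,.1)])
R=q2R(bot.get_obs()["tool_rot"]).as_matrix();print(R.round(3))
```

```text
tins [array([0.4868, 0.2635, 0.051 ]), array([0.4793, 0.1832, 0.051 ]), array([0.4678, 0.1007, 0.051 ])]
board [array([ 0.5501, -0.0867,  0.022 ]), array([ 0.5373, -0.2912,  0.022 ]), array([ 0.4293, -0.2832,  0.022 ]), array([ 0.4414, -0.0812,  0.022 ])] [ 0.489525 -0.185575  0.022   ] 3.581567184850664
crate [array([0.5594, 0.3037, 0.052 ]), array([0.5433, 0.05  , 0.052 ]), array([0.396 , 0.0615, 0.052 ]), array([0.4139, 0.3085, 0.052 ])] [0.47815  0.180925 0.052   ] 3.6311655461716614
-0.6 [0.66, -0.75, 0.01, 0.01, 0.16, 0.16, 0.16, 0.01]
-0.5 [0.67, 0.01, 0.05, 0.06, 0.16, 0.16, 0.16, 0.16]
-0.4 [-0.74, 0.01, 0.04, 0.07, 0.07, 0.16, 0.16, 0.03]
-0.3 [0.01, 0.01, 0.03, 0.03, 0.07, 0.01, 0.07, 0.09]
-0.2 [0.01, 0.01, 0.03, 0.03, 0.03, 0.03, 0.05, 0.08]
-0.1 [0.01, 0.01, 0.03, 0.05, 0.14, 0.11, 0.05, 0.08]
-0.0 [0.01, 0.01, 0.06, 0.05, 0.45, 0.49, 0.56, 0.61]
0.1 [0.01, 0.01, 0.06, 0.05, 0.49, 0.59, 0.7, 0.69]
0.2 [0.01, 0.01, 0.06, 0.05, 0.51, 0.63, 0.7, 0.72]
0.3 [-0.74, 0.01, 0.7, 0.75, 0.78, 0.89, 0.77, 0.71]
0.4 [-0.74, 0.0, 0.61, 0.77, 0.82, 0.8, 0.81, 0.68]
0.5 [-0.75, -0.74, -0.0, 0.78, 0.82, 0.81, 0.73, 0.75]
[[-0.001  0.934  0.358]
 [ 0.001  0.358 -0.934]
 [-1.    -0.    -0.002]]
```

```bash
python3 -m jog '0 20 -17 0 0 0 85;0 30 -26 0 0 0 85;0 36 -30 0 0 0 85;0 36 -30 0 0 0 85;0 36 -30 0 0 0 85' 40; python3 -m jog '0 36 -30 0 0 0 85;0 36 -30 0 0 0 85;0 36 -30 0 0 0 85;0 36 -30 0 0 0 85;0 36 -30 0 0 0 85'; python3 -m jog '0 28 -24 0 0 0 85;0 15 -14 0 0 0 85;0 0 0 -1.2 0 0 85;0 0 0 -1.4 0 0 85;0 0 0 -1.4 0 0 85'; python3 -m jog '0 0 0 -1.4 0 0 85;0 0 0 -1.4 0 0 85;0 0 0 -1.4 0 0 85;0 0 0 -1.4 0 0 85;0 0 0 -1.3 0 0 85'
```

```text
t: 0.6
eef_pos: [0.3419, -0.4478, 0.231]
tool_rot: [0.582, 0.401, 0.583, -0.401]
contact_force: [0.1, 0.6, -0.7]
gripper_width: 0.996
t: 1.1
eef_pos: [0.4562, -0.2434, 0.2312]
tool_rot: [0.582, 0.401, 0.583, -0.401]
contact_force: [1.1, -1.3, 0.2]
gripper_width: 0.992
t: 1.6
eef_pos: [0.4822, -0.1939, 0.2309]
tool_rot: [0.654, 0.269, 0.654, -0.269]
contact_force: [0.4, 0.8, 0.3]
gripper_width: 0.993
t: 2.1
eef_pos: [0.4821, -0.1943, 0.231]
tool_rot: [0.707, 0.02, 0.707, -0.02]
contact_force: [0.3, -0.8, 0.5]
gripper_width: 0.995
```

Run:
```python
import cv2,numpy as np
from station import bot
from h import *
np.save("pics/w1_T.npy",np.array(bot.calibration("wrist")["T"]))
p,d=bot.read_camera("wrist");cv2.imwrite("pics/w1.png",p[:,:,::-1]);np.save("pics/w1_d.npy",d)
print({k:np.round(v,3).tolist() for k,v in bot.calibration("wrist").items()})
o=bot.get_obs();print(o["q"],o["eef_pos"]);print(q2R(o["tool_rot"]).as_matrix().round(3))
```

```text
{'fx': 316.348, 'fy': 316.348, 'cx': 319.925, 'cy': 193.506, 'T': [[0.999, 0.048, 0.018, 0.486], [-0.051, 0.944, 0.326, -0.111], [-0.001, -0.326, 0.945, 0.375], [0.0, 0.0, 0.0, 1.0]]}
[ 0.59189922  0.2495093  -0.38482333  1.90214468  0.109543    1.01101388
  0.10805986] [ 0.48208092 -0.19428059  0.23094615]
[[-0.001  0.051  0.999]
 [ 0.     0.999 -0.051]
 [-1.     0.    -0.001]]
```

View pics/w1.png

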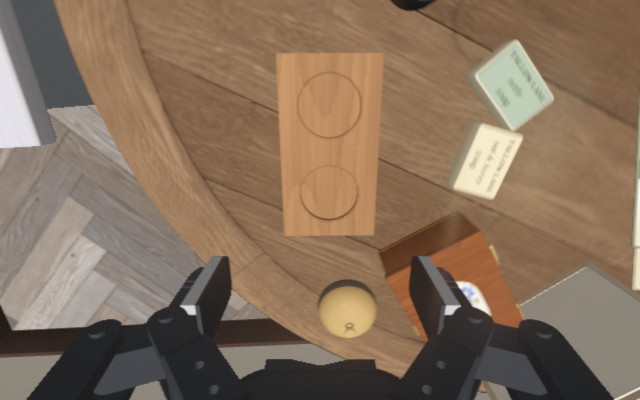

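Wrist view: the board runs from (277,53) to (383,235), with recesses at about (330,104) and (329,192). The bell is at (347,308) and the soaps are at (510,85) and (485,160).

Run:
```python
import cv2
p=cv2.imread("pics/w1.png")
cv2.imwrite("pics/w1c.png",cv2.resize(p[40:245,265:395],None,fx=2.9,fy=2.9,interpolation=cv2.INTER_CUBIC))
```

```text
(no output)
```

View pics/w1c.png

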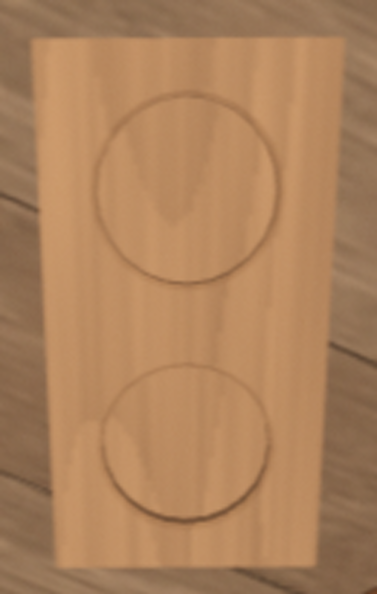

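Run:
```python
import numpy as np
from station import bot
from h import *
c=bot.calibration("wrist")
P=lambda x,y:onz(c,265+x/2.9-.33,40+y/2.9-.33,.022)[:2]
b=[P(*a) for a in[(32,39),(344,39),(317,568),(56,568)]]
print(np.round(b,4),np.mean(b,0)); 
l=(b[0]+b[1]-b[2]-b[3])/2; print("len",np.linalg.norm(l),"w",np.linalg.norm(b[1]-b[0]),np.linalg.norm(b[2]-b[3]),"yaw",np.degrees(np.arctan2(-l[0],l[1])))
for e in ([(96,188),(280,188),(188,92),(188,284)],[(102,443),(271,443),(187,364),(187,522)]):
    q=np.array([P(*a) for a in e]); print(np.round([q[:2].mean(0)[0],q[2:].mean(0)[1]],4), np.linalg.norm(q[1]-q[0]),np.linalg.norm(q[3]-q[2]), q.mean(0).round(4))
```

```text
[[ 0.4421 -0.0784]
 [ 0.552  -0.0841]
 [ 0.5434 -0.2909]
 [ 0.4322 -0.2852]] [ 0.49242037 -0.18466058]
len 0.2069756681098719 w 0.11009276776807235 0.11130915296849615 yaw -2.5546834192358814
[ 0.4949 -0.1331] 0.06824418264728824 0.0687460444987636 [ 0.4949 -0.1325]
[ 0.4902 -0.2328] 0.06868794768997585 0.06792129917382798 [ 0.4903 -0.2323]
```

```bash
python3 -m jog '0 20 0 0 0 0 85;0 35 0 0 0 0 85;0 45 0 0 0 0 85;0 45 0 0 0 0 85;0 45 0 0 0 0 85'; python3 -m jog '0 35 0 0 0 0 85;0 20 0 0 0 0 85;0 0 0 0 0 0 85'
python3 - <<'E'
import cv2,numpy as np
from station import bot
from h import *
np.save("pics/w2_T.npy",np.array(bot.calibration("wrist")["T"]))
p,d=bot.read_camera("wrist");cv2.imwrite("pics/w2.png",p[:,:,::-1]);np.save("pics/w2_d.npy",d)
E
```

```text
t: 2.65
eef_pos: [0.4942, -0.0032, 0.2312]
tool_rot: [0.707, 0.024, 0.707, -0.024]
contact_force: [0.0, 0.1, 0.9]
gripper_width: 0.996
t: 2.95
eef_pos: [0.4977, 0.0539, 0.2313]
tool_rot: [0.707, 0.022, 0.707, -0.021]
contact_force: [0.4, -0.4, 0.3]
gripper_width: 0.997
```

View pics/w2.png

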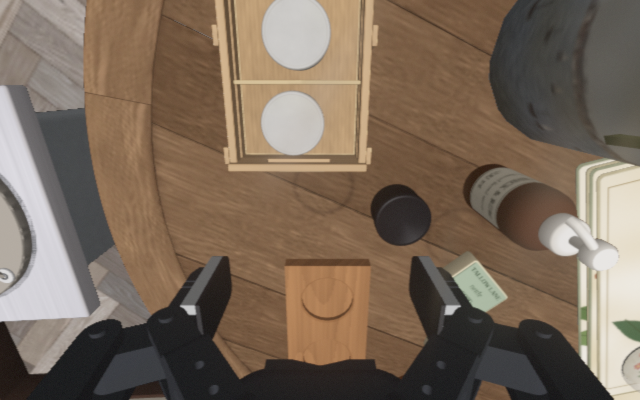

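Wrist view: the crate's near cell holds a grey lid at (293,123) and the middle cell one at (296,32). The black look-alike stands outside the crate at (401,214) and the vase is at the upper right. I'll measure the lids in a crop.

Run:
```python
import cv2
p=cv2.imread("pics/w2.png")
cv2.imwrite("pics/w2c.png",cv2.resize(p[0:180,205:385],None,fx=3.3,fy=3.3,interpolation=cv2.INTER_CUBIC))
```

```text
(no output)
```

View pics/w2c.png

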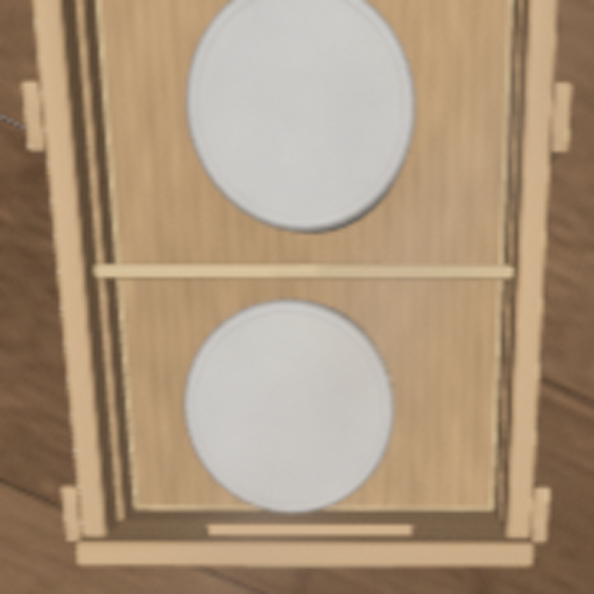

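Run:
```python
import numpy as np
from station import bot
from h import *
c=bot.calibration("wrist"); c["T"]=np.load("pics/w2_T.npy")
P=lambda x,y,z:onz(c,205+x/3.3-.35,y/3.3-.35,z)[:2].round(4)
for e in[(186,406),(393,406),(290,299),(290,513)],[(188,108),(414,108),(300,232)]:
    print([P(*a,.051).tolist() for a in e])
print("rails r406",P(93,406,.048),P(517,406,.048)," r108 ",P(70,108,.048),P(533,108,.048), "end",P(80,545,.056),P(533,545,.056))
o=bot.get_obs();print(o["eef_pos"]);print(q2R(o["tool_rot"]).as_matrix().round(4))
```

```text
[[0.4409, 0.1046], [0.5039, 0.1008], [0.4753, 0.1336], [0.4696, 0.0696]]
[[0.4513, 0.1859], [0.5144, 0.1821], [0.4798, 0.1518]]
rails r406 [0.4117 0.106 ] [0.5421 0.0981]  r108  [0.4176 0.1884] [0.548  0.1805] end [0.4035 0.0645] [0.5453 0.0559]
[0.49773655 0.05138447 0.23114459]
[[-4.00e-04  6.25e-02  9.98e-01]
 [ 1.00e-04  9.98e-01 -6.25e-02]
 [-1.00e+00  1.00e-04 -4.00e-04]]
```

```bash
python3 -m jog '0 12 -7 0 0 0 76;20 18 -10 0 0 0 76;30 18 -10 0 0 0 76;20 0 0 0 0 0 76;0 0 0 0 0 0 76'
python3 - <<'E'
from station import bot
from h import *
o=bot.get_obs();print(o["eef_pos"],o["gripper_width"]*85.4, q2R(o["tool_rot"]).as_matrix().round(4).tolist())
E
```

```text
t: 3.5
eef_pos: [0.4716, 0.0988, 0.1589]
tool_rot: [0.705, 0.022, 0.709, -0.023]
contact_force: [-0.9, -0.4, -0.5]
gripper_width: 0.891
[0.47160445 0.09880123 0.15894929] 76.05204983258636 [[-0.0054, 0.0646, 0.9979], [-0.0015, 0.9979, -0.0646], [-1.0, -0.0018, -0.0053]]
```

```bash
python3 -m jog '20 3 1 0 0 0 76;30 0 0 0 0 0 76;20 0 0 0 0 0 76;0 0 0 0 0 0 76'
python3 - <<'E'
import cv2
from station import bot
p,d=bot.read_camera("wrist");cv2.imwrite("pics/w3.png",p[:,:,::-1])
E
```

```text
t: 3.9
eef_pos: [0.4742, 0.1012, 0.0901]
tool_rot: [0.705, 0.023, 0.708, -0.024]
contact_force: [-1.2, 0.4, -0.4]
gripper_width: 0.887
```

View pics/w3.png

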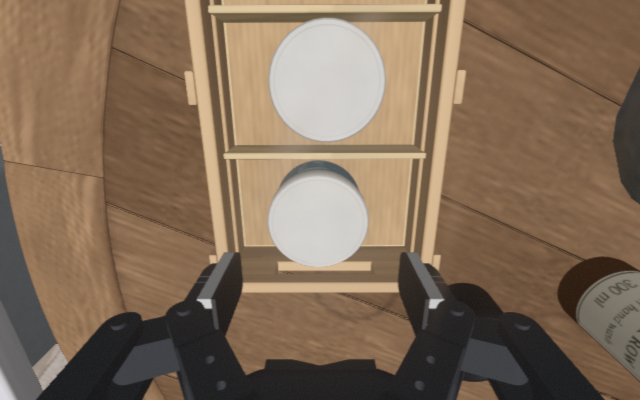

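Wrist view: the near lid is at (318,217), on the line midway between the fingers (column ~320). I'll check its y position from this view too.

Run:
```python
from station import bot
from h import *
c=bot.calibration("wrist")
for u,v in[(269,217),(368,217),(318.5,168),(318.5,267),(271,80),(385,80),(327,17),(327,141)]: print(onz(c,u,v,.051).round(4))
```

```text
[0.4428 0.108  0.051 ]
[0.5054 0.1039 0.051 ]
[0.4763 0.1378 0.051 ]
[0.4717 0.0696 0.051 ]
[0.4536 0.1891 0.051 ]
[0.516 0.185 0.051]
[0.486  0.2177 0.051 ]
[0.4823 0.1536 0.051 ]
```

```bash
python3 -m jog '20 1.5 0 0 0 0 76;25 0 0 0 0 0 76;20 0 0 0 0 0 76;8 0 0 0 0 0 76;3 0 0 0 0 0 76'; python3 -m jog '0 0 0 0 0 0 55;0 0 0 0 0 0 55;0 0 0 0 0 0 55;0 0 0 0 0 0 55;0 0 0 0 0 0 55' 40
```

```text
t: 4.45
eef_pos: [0.4762, 0.1041, 0.016]
tool_rot: [0.707, 0.023, 0.706, -0.023]
contact_force: [-0.1, 0.0, 0.6]
gripper_width: 0.889
t: 4.95
eef_pos: [0.4761, 0.1043, 0.0167]
tool_rot: [0.707, 0.023, 0.706, -0.023]
contact_force: [-1.8, -0.2, 6.8]
gripper_width: 0.715
```

```bash
python3 -m jog '0 0 0 0 0 0 55;0 0 0 0 0 0 55'
cat > w.py <<'E'
from station import bot
import numpy as np
o=bot.get_obs(); print(o["t"],o["eef_pos"].round(4),"F",np.round(o["contact_force"],2),"tau",np.round(o["joint_torque"],3),"w",o["gripper_width"]*85.4)
E
python3 w.py
```

```text
t: 5.15
eef_pos: [0.4761, 0.1043, 0.0167]
tool_rot: [0.707, 0.023, 0.706, -0.023]
contact_force: [-1.2, -0.4, 5.6]
gripper_width: 0.72
5.15 [0.4761 0.1043 0.0167] F [-1.15 -0.4   5.64] tau [-1.5200e-01 -4.5943e+01 -4.0930e+00 -1.5253e+01  2.0300e-01 -7.2800e-01
  1.7000e-02] w 61.48145702802693
```

```bash
python3 -m jog '-5 0 0 0 0 0 55;-15 0 0 0 0 0 55;-25 0 0 0 0 0 55;-25 0 0 0 0 0 55;-15 0 0 0 0 0 55'; python3 -m jog '-5 0 0 0 0 0 55;0 0 0 0 0 0 55;0 0 0 0 0 0 55;0 0 0 0 0 0 55'; python3 w.py; python3 -m jog '0 0 0 0 0 0 55'>/dev/null; python3 w.py;python3 -m jog '0 0 0 0 0 0 55' >/dev/null; python3 w.py;python3 -m jog '0 0 0 0 0 0 55'>/dev/null; python3 w.py
python3 - <<'E'
import cv2
from station import bot
p,d=bot.read_camera("wrist");cv2.imwrite("pics/w4.png",p[:,:,::-1])
E
```

```text
t: 5.65
eef_pos: [0.4764, 0.1046, 0.1028]
tool_rot: [0.708, 0.023, 0.706, -0.022]
contact_force: [-0.1, 0.6, -0.6]
gripper_width: 0.723
t: 6.05
eef_pos: [0.4748, 0.104, 0.1045]
tool_rot: [0.706, 0.022, 0.707, -0.023]
contact_force: [0.2, 0.9, -0.9]
gripper_width: 0.72
6.05 [0.4748 0.104  0.1045] F [ 0.19  0.94 -0.94] tau [ 7.4000e-02 -4.4468e+01 -4.4380e+00 -2.0640e+01  1.2000e-02 -1.0000e-03
 -1.0000e-03] w 61.48300998157401
6.15 [0.4749 0.1041 0.1045] F [ 0.5  -0.03 -0.8 ] tau [ 4.5000e-02 -4.4189e+01 -4.4000e+00 -2.0517e+01  1.2000e-02  6.0000e-03
 -2.0000e-03] w 61.29299643571745
6.25 [0.4751 0.1042 0.1048] F [-0.22 -0.19 -0.37] tau [ 1.5000e-02 -4.4037e+01 -4.3900e+00 -2.0491e+01  1.1000e-02  7.0000e-03
 -1.0000e-03] w 61.4565321819076
6.35 [0.4752 0.1043 0.105 ] F [ 0.54 -0.53 -0.54] tau [-4.0000e-03 -4.3970e+01 -4.3910e+00 -2.0502e+01  1.0000e-02  5.0000e-03
 -1.0000e-03] w 61.81302723105723
```

View pics/w4.png

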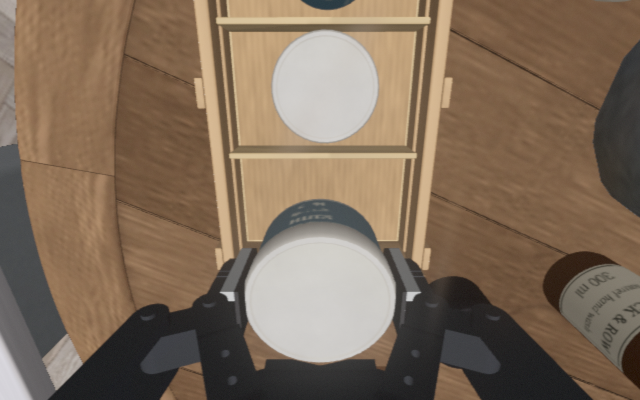

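Run:
```python
from station import bot
from h import *
c=bot.calibration("wrist");o=bot.get_obs();z=.051+o["eef_pos"][2]-.0167
q=[onz(c,u,v,z) for u,v in[(246,290),(396,290),(321,238),(321,362)]]
print(np.round(q,4),"center",[(q[0]+q[1])[0]/2,(q[2]+q[3])[1]/2],o["eef_pos"])
```

```text
[[0.4449 0.11   0.1394]
 [0.5063 0.1061 0.1394]
 [0.4771 0.1317 0.1394]
 [0.4732 0.0699 0.1394]] center [np.float64(0.47562193057614743), np.float64(0.10077531007254543)] [0.47527549 0.10427147 0.10508955]
```

```bash
python3 -m jog '0 -15 2 0 0 0 55;0 -30 3 0 0 0 55;0 -40 4 0 0 0 55;0 -40 5 0 0 0 55;0 -40 5 0 0 0 55'; python3 -m jog '0 -40 5 0 0 0 55;0 -40 4 0 0 0 55;0 -40 4 0 0 0 55;0 -30 3 0 0 0 55;0 -17 2 0 0 0 55';  python3 -m jog '0 0 0 0 0 0 55;0 0 0 0 0 0 55;0 0 0 0 0 0 55'; python3 w.py;  python3 -m jog '0 0 0 0 0 0 55' >/dev/null; python3 w.py
python3 - <<'E'
import cv2
from station import bot
from h import *
print(q2R(bot.get_obs()["tool_rot"]).as_matrix().round(4))
p,d=bot.read_camera("wrist");cv2.imwrite("pics/w5.png",p[:,:,::-1])
E
```

```text
t: 6.9
eef_pos: [0.4838, -0.0631, 0.1054]
tool_rot: [0.707, 0.022, 0.707, -0.022]
contact_force: [0.5, 0.7, -1.5]
gripper_width: 0.723
t: 7.4
eef_pos: [0.4906, -0.233, 0.1051]
tool_rot: [0.707, 0.023, 0.707, -0.024]
contact_force: [0.7, 1.0, -1.1]
gripper_width: 0.721
t: 7.7
eef_pos: [0.4913, -0.2278, 0.1053]
tool_rot: [0.707, 0.022, 0.707, -0.022]
contact_force: [-0.2, -1.0, 0.6]
gripper_width: 0.719
7.7 [ 0.4913 -0.2278  0.1053] F [-0.18 -0.95  0.57] tau [ 7.1000e-01 -4.9951e+01 -3.8140e+00 -2.1755e+01  4.5000e-02  6.0000e-03
 -4.0000e-03] w 61.41197371357323
7.8 [ 0.4914 -0.2279  0.1054] F [-0.17  0.72 -1.03] tau [ 2.3600e-01 -5.0047e+01 -4.1320e+00 -2.1643e+01  1.5000e-02  3.0000e-03
 -6.0000e-03] w 61.57189910051626
[[-0.000e+00  6.130e-02  9.981e-01]
 [ 4.000e-04  9.981e-01 -6.130e-02]
 [-1.000e+00  4.000e-04 -0.000e+00]]
```

View pics/w5.png

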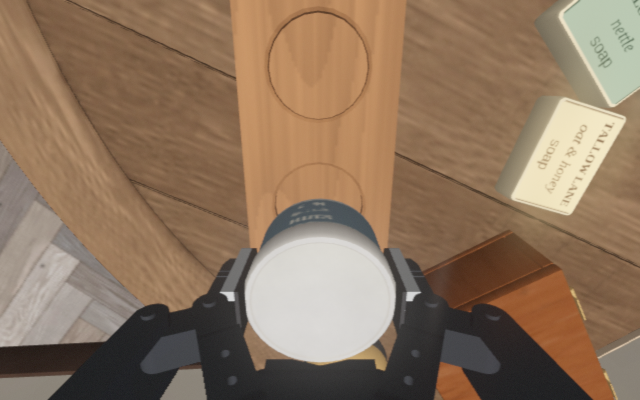

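Run:
```python
from station import bot
from h import *
c=bot.calibration("wrist")
q=[onz(c,u,v,.022) for u,v in[(268,64),(369,64),(318.5,7.5),(318.5,119)]]
print(np.round(q,4)); A=np.array([(q[0]+q[1])[0]/2,(q[2]+q[3])[1]/2]);print(A,A+[-.0046,-.0999], onz(c,319.5,162.5,.022), bot.get_obs()["eef_pos"])
z=.051+.1054-.0167
print([onz(c,u,v,z).round(4) for u,v in[(245,290),(396,290),(320,238),(320,362)]])
```

```text
[[ 0.4624 -0.1299  0.022 ]
 [ 0.5295 -0.1341  0.022 ]
 [ 0.4981 -0.099   0.022 ]
 [ 0.4937 -0.1678  0.022 ]]
[ 0.49597249 -0.13336714] [ 0.49137249 -0.23326714] [ 0.49248635 -0.19905207  0.022     ] [ 0.49142626 -0.22814688  0.10537393]
[array([ 0.4607, -0.2225,  0.1397]), array([ 0.5224, -0.2263,  0.1397]), array([ 0.4928, -0.2007,  0.1397]), array([ 0.489 , -0.2625,  0.1397])]
```

```bash
python3 -m jog '10 -2 0 0 0 0 55;20 0 0 0 0 0 55;20 0 0 0 0 0 55;14 0 0 0 0 0 55;5 0 0 0 0 0 55'; python3 -m jog '3 0 0 0 0 0 55;3 0 0 0 0 0 55;2 0 0 0 0 0 55;0 0 0 0 0 0 55'; python3 w.py
```

```text
t: 8.35
eef_pos: [0.49, -0.2309, 0.0344]
tool_rot: [0.706, 0.023, 0.708, -0.022]
contact_force: [0.2, 0.2, -1.2]
gripper_width: 0.72
t: 8.75
eef_pos: [0.4913, -0.2316, 0.0286]
tool_rot: [0.707, 0.022, 0.707, -0.023]
contact_force: [-0.6, -0.5, -1.2]
gripper_width: 0.724
8.75 [ 0.4913 -0.2316  0.0286] F [-0.57 -0.49 -1.21] tau [-7.3000e-02 -5.3656e+01 -4.2980e+00 -1.7807e+01  3.1000e-02 -5.6000e-02
 -1.9000e-02] w 61.858569597679725
```

```bash
python3 -m jog '2 0 0 0 0 0 55;1 0 0 0 0 0 55;0.5 0 0 0 0 0 55;0 0 0 0 0 0 55'; python3 w.py
```

```text
t: 9.15
eef_pos: [0.4911, -0.2314, 0.0249]
tool_rot: [0.707, 0.022, 0.707, -0.022]
contact_force: [0.0, 0.3, -0.7]
gripper_width: 0.724
9.15 [ 0.4911 -0.2314  0.0249] F [ 0.05  0.26 -0.71] tau [-3.1000e-02 -5.3878e+01 -4.2920e+00 -1.7563e+01  1.6000e-02 -4.4000e-02
 -3.0000e-03] w 61.83963357681557
```

```bash
python3 -m jog '0.7 0 0 0 0 0 55;0 0 0 0 0 0 55'; python3 -m jog '0.7 0 0 0 0 0 55;0 0 0 0 0 0 55'
```

```text
t: 9.35
eef_pos: [0.4911, -0.2314, 0.0248]
tool_rot: [0.707, 0.022, 0.707, -0.023]
contact_force: [-2.3, 1.3, 6.5]
gripper_width: 0.724
t: 9.55
eef_pos: [0.4911, -0.2314, 0.0247]
tool_rot: [0.707, 0.022, 0.707, -0.023]
contact_force: [-5.4, 1.7, 13.7]
gripper_width: 0.72
```

```bash
python3 -m jog '-1 0 0 0 0 0 55;0 0 0 0 0 0 66;0 0 0 0 0 0 72;0 0 0 0 0 0 78;0 0 0 0 0 0 80'; python3 -m jog '0 0 0 0 0 0 80;-10 0 0 0 0 0 80;-25 0 0 0 0 0 80;-35 0 0 0 0 0 80;-35 0 0 0 0 0 80'; python3 -m jog '0 15 -1 0 0 0 80;0 30 -2 0 0 0 80;0 40 -2 0 0 0 80;0 40 -2 0 0 0 80;0 40 -2 0 0 0 80';python3 - <<'E'
import cv2
from station import bot
p,d=bot.read_camera("scene");cv2.imwrite("pics/s6.png",cv2.resize(p[150:280,220:460,::-1],None,fx=3.3,fy=3.3))
p,d=bot.read_camera("top");cv2.imwrite("pics/t6.png",cv2.resize(p[180:280,215:425,::-1],None,fx=3.8,fy=3.8))
E
python3 w.py
```

```text
t: 10.05
eef_pos: [0.4911, -0.2314, 0.0243]
tool_rot: [0.707, 0.022, 0.707, -0.022]
contact_force: [0.3, -0.2, -0.3]
gripper_width: 0.938
t: 10.55
eef_pos: [0.4908, -0.2312, 0.1309]
tool_rot: [0.707, 0.023, 0.707, -0.022]
contact_force: [1.1, -0.9, -0.0]
gripper_width: 0.931
t: 11.05
eef_pos: [0.4921, -0.0644, 0.1295]
tool_rot: [0.707, 0.023, 0.707, -0.023]
contact_force: [1.1, 1.0, -0.5]
gripper_width: 0.941
11.15 [ 0.4925 -0.0595  0.1299] F [0.61 0.01 0.56] tau [-5.870e-01 -4.332e+01 -4.142e+00 -2.131e+01 -5.000e-02 -1.700e-02
 -7.160e-01] w 79.84641682293764
```

View pics/s6.png

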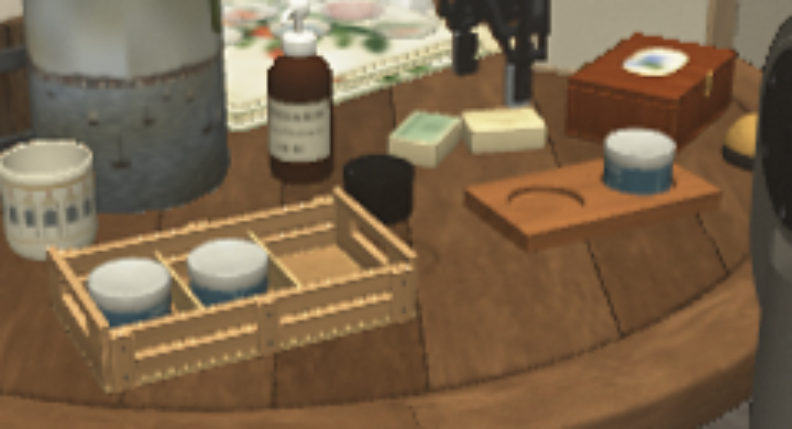

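View pics/t6.png

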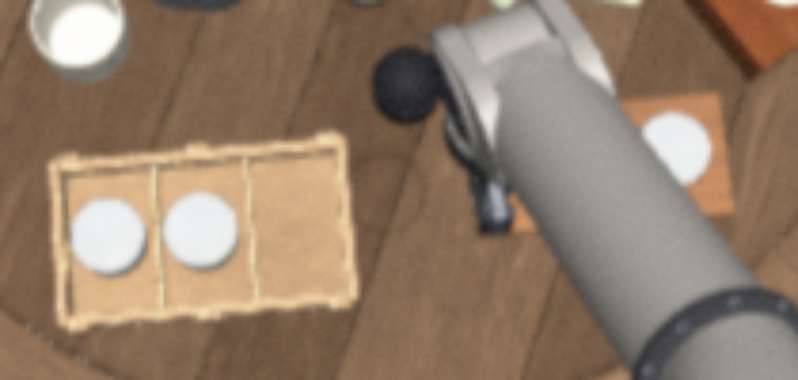

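Top and scene views: the tin stands upright in the far recess, with its lid at (675,148) in the top crop. Two tins remain, at (108,235) and (201,230). Next I'll check the vase clearance for the wrist.

Run:
```python
from station import bot
from h import *
def cloud(c,d):
    v,u=np.mgrid[0:400,0:640];T=np.array(c["T"]);D=d
    X=np.stack([(u-c["cx"])/c["fx"]*D,-(v-c["cy"])/c["fy"]*D,-D],-1)@T[:3,:3].T+T[:3,3]
    return X[D>0]
c=bot.calibration("top");t=cloud(c,np.load("pics/top0_d.npy"));s=cloud(bot.calibration("scene"),np.load("pics/scene0_d.npy"))
w=bot.calibration("wrist");w["T"]=np.load("pics/w2_T.npy");w2=cloud(w,np.load("pics/w2_d.npy"))
for n,X in("top",t),("scene",s),("w2",w2):
  for z0 in np.arange(.1,1,.1):
    r=[]
    for y0 in np.arange(0,.5,.1):
      m=(X[:,2]>z0)&(X[:,2]<z0+.1)&(X[:,1]>y0)&(X[:,1]<y0+.1)&(X[:,0]>.3); r.append(round(float(np.percentile(X[m,0],2)),2) if m.sum()>5 else None)
    print(n,round(z0,1),r)
```

```text
top 0.1 [0.67, 0.68, 0.7, 0.73, 0.61]
top 0.2 [0.68, 0.68, 0.69, 0.73, 0.73]
top 0.3 [0.67, 0.65, 0.67, 0.72, 0.72]
top 0.4 [0.66, 0.66, 0.68, 0.67, 0.7]
top 0.5 [0.82, 0.74, 0.69, 0.65, 0.66]
top 0.6 [0.9, 0.8, 0.77, 0.46, 0.54]
top 0.7 [None, 0.86, 0.81, 0.51, 0.55]
top 0.8 [None, None, None, 0.75, 0.62]
top 0.9 [None, None, None, None, None]
scene 0.1 [0.67, 0.68, 0.7, 0.73, 0.73]
scene 0.2 [0.69, 0.68, 0.7, 0.73, 0.73]
scene 0.3 [0.68, 0.65, 0.68, 0.71, 0.72]
scene 0.4 [0.66, 0.65, 0.68, 0.68, 0.7]
scene 0.5 [0.76, 0.75, 0.69, 0.48, 0.65]
scene 0.6 [None, None, None, None, None]
scene 0.7 [None, None, None, None, None]
scene 0.8 [None, None, None, None, None]
scene 0.9 [None, None, None, None, None]
w2 0.1 [0.67, 0.69, None, None, None]
w2 0.2 [0.43, None, None, None, None]
w2 0.3 [0.43, None, None, None, None]
w2 0.4 [None, None, None, None, None]
w2 0.5 [None, None, None, None, None]
w2 0.6 [None, None, None, None, None]
w2 0.7 [None, None, None, None, None]
w2 0.8 [None, None, None, None, None]
w2 0.9 [None, None, None, None, None]
```

```bash
python3 -m jog '0 30 -3 0 0 0 76;0 45 -4 0 0 0 76;0 45 -5 0 0 0 76;0 45 -4 0 0 0 76;0 40 -4 0 0 0 76'; python3 -m jog '0 22 -2 0 0 0 76;0 12 -1 0 0 0 76;10 0 0 0 0 0 76;0 0 0 0 0 0 76'
python3 - <<'E'
import cv2
from station import bot
from h import *
o=bot.get_obs();print(o["eef_pos"],q2R(o["tool_rot"]).as_matrix().round(4))
p,d=bot.read_camera("wrist");cv2.imwrite("pics/w7.png",p[:,:,::-1])
E
```

```text
t: 11.65
eef_pos: [0.4852, 0.1416, 0.1296]
tool_rot: [0.707, 0.022, 0.707, -0.022]
contact_force: [1.3, 0.1, -1.0]
gripper_width: 0.887
t: 12.05
eef_pos: [0.4841, 0.1716, 0.1178]
tool_rot: [0.706, 0.022, 0.708, -0.024]
contact_force: [-0.6, -0.8, 0.1]
gripper_width: 0.891
[0.48405868 0.17158653 0.11778119] [[-0.0025  0.0649  0.9979]
 [-0.0021  0.9979 -0.0649]
 [-1.     -0.0023 -0.0024]]
```

View pics/w7.png

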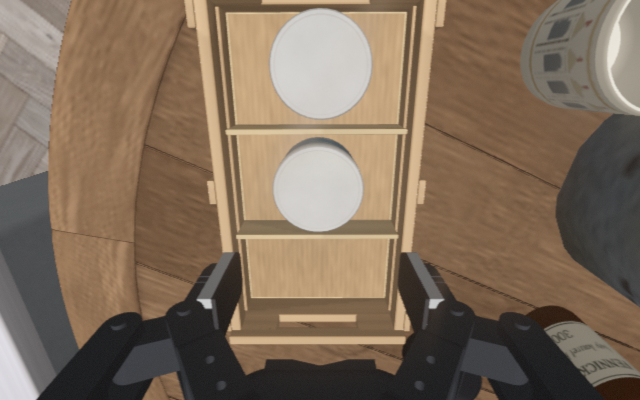

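Run:
```python
from station import bot
from h import *
c=bot.calibration("wrist")
for u,v in[(273,188),(363,188),(318,144),(318,231),(270,63),(372,63),(321,8.5),(321,119)]: print(onz(c,u,v,.051).round(4))
```

```text
[0.4518 0.188  0.051 ]
[0.5149 0.1839 0.051 ]
[0.4855 0.2169 0.051 ]
[0.4811 0.1527 0.051 ]
[0.4593 0.2689 0.051 ]
[0.5221 0.2648 0.051 ]
[0.4926 0.2964 0.051 ]
[0.4885 0.2331 0.051 ]
```

```bash
python3 -m jog '15 8 -1 0 0 0 76;25 5 -0.5 0 0 0 76;25 0 0 0 0 0 76;20 0 0 0 0 0 76;10 0 0 0 0 0 76'; python3 -m jog '5 0 0 0 0 0 76;2 0 0 0 0 0 76;0 0 0 0 0 0 76'; python3 w.py
```

```text
t: 12.6
eef_pos: [0.4835, 0.1844, 0.0226]
tool_rot: [0.706, 0.023, 0.708, -0.024]
contact_force: [0.1, -0.8, -0.0]
gripper_width: 0.89
t: 12.9
eef_pos: [0.4847, 0.1867, 0.0179]
tool_rot: [0.707, 0.023, 0.706, -0.023]
contact_force: [0.4, -0.0, -0.2]
gripper_width: 0.89
12.9 [0.4847 0.1867 0.0179] F [ 0.39 -0.04 -0.25] tau [ 1.8000e-02 -5.0968e+01 -5.3640e+00 -1.6080e+01  4.1000e-02 -3.8000e-02
 -2.5000e-02] w 76.03756962248296
```

```bash
python3 -m jog '0 0 0 0 0 0 55;0 0 0 0 0 0 55;0 0 0 0 0 0 55;0 0 0 0 0 0 55;0 0 0 0 0 0 55' 40; python3 -m jog '0 0 0 0 0 0 55;0 0 0 0 0 0 55'; python3 w.py
```

```text
t: 13.4
eef_pos: [0.4845, 0.1869, 0.0186]
tool_rot: [0.707, 0.023, 0.706, -0.023]
contact_force: [-2.1, -1.6, 6.7]
gripper_width: 0.729
t: 13.6
eef_pos: [0.4845, 0.1869, 0.0186]
tool_rot: [0.707, 0.023, 0.706, -0.023]
contact_force: [-2.4, -1.3, 7.0]
gripper_width: 0.729
13.6 [0.4845 0.1869 0.0186] F [-2.39 -1.31  6.99] tau [ -0.171 -48.814  -5.116 -16.326   0.273  -0.696   0.073] w 62.22065838214071
```

```bash
python3 -m jog '-5 0 0 0 0 0 55;-15 0 0 0 0 0 55;-25 0 0 0 0 0 55;-25 0 0 0 0 0 55;-15 0 0 0 0 0 55'; python3 -m jog '-5 0 0 0 0 0 55;0 0 0 0 0 0 55;0 0 0 0 0 0 55;0 0 0 0 0 0 55'; python3 w.py; python3 -m jog '0 0 0 0 0 0 55'>/dev/null; python3 w.py;python3 -m jog '0 0 0 0 0 0 55' >/dev/null; python3 w.py;python3 -m jog '0 0 0 0 0 0 55'>/dev/null; python3 w.py
python3 - <<'E'
import cv2
from station import bot
from h import *
print(q2R(bot.get_obs()["tool_rot"]).as_matrix().round(4))
p,d=bot.read_camera("wrist");cv2.imwrite("pics/w8.png",p[:,:,::-1])
E
```

```text
t: 14.1
eef_pos: [0.4849, 0.1873, 0.1051]
tool_rot: [0.708, 0.023, 0.706, -0.022]
contact_force: [-0.2, -0.2, -1.9]
gripper_width: 0.729
t: 14.5
eef_pos: [0.4834, 0.1865, 0.1063]
tool_rot: [0.706, 0.022, 0.707, -0.023]
contact_force: [-0.6, -0.4, -3.3]
gripper_width: 0.725
14.5 [0.4834 0.1865 0.1063] F [-0.57 -0.38 -3.27] tau [ 6.8000e-02 -4.8729e+01 -5.6960e+00 -2.1920e+01  1.4000e-02  4.0000e-03
 -2.0000e-03] w 61.95551031584467
14.6 [0.4836 0.1867 0.1065] F [-0.58  0.17 -1.36] tau [ 4.5000e-02 -4.8420e+01 -5.6450e+00 -2.1784e+01  1.3000e-02  1.3000e-02
 -2.0000e-03] w 62.130176050750016
14.7 [0.4838 0.1868 0.1068] F [-0.14  0.61 -2.3 ] tau [ 1.6000e-02 -4.8260e+01 -5.6340e+00 -2.1761e+01  1.2000e-02  1.2000e-02
 -1.0000e-03] w 62.000757847615745
14.8 [0.484  0.1868 0.1071] F [-0.13 -0.48 -3.69] tau [-3.0000e-03 -4.8198e+01 -5.6370e+00 -2.1779e+01  1.2000e-02  1.0000e-02
 -1.0000e-03] w 61.90027399684014
[[-6.00e-04  6.34e-02  9.98e-01]
 [-2.00e-04  9.98e-01 -6.34e-02]
 [-1.00e+00 -2.00e-04 -6.00e-04]]
```

View pics/w8.png

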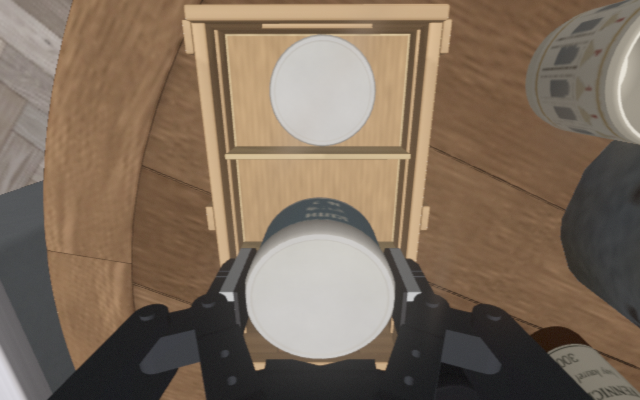

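The middle tin reads about -2.7 N, against -0.7 N for the first, so this is the full one. I'll set it back in its cell and fetch the third.

```bash
python3 -m jog '15 0 0 0 0 0 55;25 0 0 0 0 0 55;25 0 0 0 0 0 55;15 0 0 0 0 0 55;5 0 0 0 0 0 55'; python3 -m jog '2 0 0 0 0 0 55;1 0 0 0 0 0 55;0 0 0 0 0 0 55;0 0 0 0 0 0 55'; python3 w.py
```

```text
t: 15.35
eef_pos: [0.4828, 0.1863, 0.0203]
tool_rot: [0.706, 0.022, 0.708, -0.023]
contact_force: [-0.3, 0.2, -1.9]
gripper_width: 0.727
t: 15.75
eef_pos: [0.4848, 0.187, 0.0202]
tool_rot: [0.707, 0.023, 0.706, -0.022]
contact_force: [-0.1, 1.0, -2.7]
gripper_width: 0.727
15.75 [0.4848 0.187  0.0202] F [-0.14  0.97 -2.68] tau [-5.3000e-02 -5.2630e+01 -5.8020e+00 -1.6985e+01  1.1000e-02  0.0000e+00
 -0.0000e+00] w 62.06029982212753
```

```bash
python3 -m jog '1 0 0 0 0 0 55;0 0 0 0 0 0 55;0 0 0 0 0 0 55'; python3 -m jog '0.7 0 0 0 0 0 55;0 0 0 0 0 0 55;0 0 0 0 0 0 55'
```

```text
t: 16.05
eef_pos: [0.4844, 0.1868, 0.0187]
tool_rot: [0.707, 0.023, 0.707, -0.022]
contact_force: [0.3, -1.2, -0.9]
gripper_width: 0.733
t: 16.35
eef_pos: [0.4844, 0.1868, 0.0186]
tool_rot: [0.707, 0.022, 0.706, -0.023]
contact_force: [-1.9, -1.8, 9.2]
gripper_width: 0.728
```

```bash
python3 -m jog '-0.6 0 0 0 0 0 66;0 0 0 0 0 0 72;0 0 0 0 0 0 76;0 0 0 0 0 0 76;-5 0 0 0 0 0 76'; python3 -m jog '-20 0 0 0 0 0 76;-30 0 0 0 0 0 76;-30 0 0 0 0 0 76;-15 0 0 0 0 0 76;0 20 0 0 0 0 76';python3 -m jog '0 25 0.5 0 0 0 76;0 15 0.5 0 0 0 76;0 5 0 0 0 0 76;0 0 0 0 0 0 76'
python3 - <<'E'
import cv2
from station import bot
from h import *
o=bot.get_obs();print(o["eef_pos"],o["q"].round(2),q2R(o["tool_rot"]).as_matrix().round(4))
p,d=bot.read_camera("wrist");cv2.imwrite("pics/w9.png",p[:,:,::-1])
p,d=bot.read_camera("scene");cv2.imwrite("pics/s9.png",p[:,:,::-1])
E
```

```text
t: 16.85
eef_pos: [0.4837, 0.1867, 0.0229]
tool_rot: [0.706, 0.022, 0.707, -0.023]
contact_force: [0.1, -0.5, -0.5]
gripper_width: 0.888
t: 17.35
eef_pos: [0.4871, 0.2047, 0.1203]
tool_rot: [0.708, 0.024, 0.705, -0.024]
contact_force: [0.2, -0.4, 0.1]
gripper_width: 0.891
t: 17.75
eef_pos: [0.4889, 0.2519, 0.1179]
tool_rot: [0.706, 0.022, 0.707, -0.022]
contact_force: [0.6, 0.1, -0.7]
gripper_width: 0.888
[0.48888133 0.25194913 0.11785111] [-0.14  0.47 -0.57  1.93  0.34  0.84 -0.95] [[-8.000e-04  6.220e-02  9.981e-01]
 [-4.000e-04  9.981e-01 -6.220e-02]
 [-1.000e+00 -4.000e-04 -8.000e-04]]
```

View pics/w9.png

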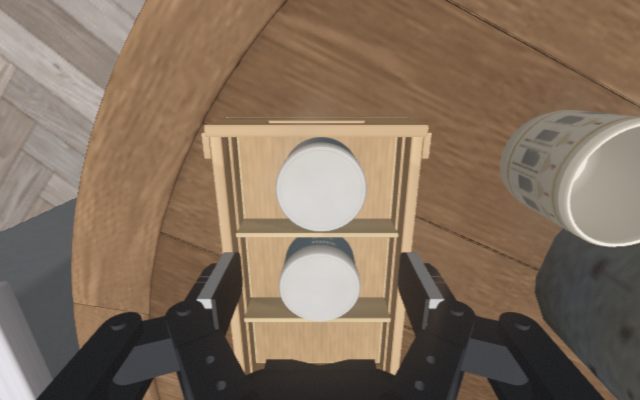

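View pics/s9.png

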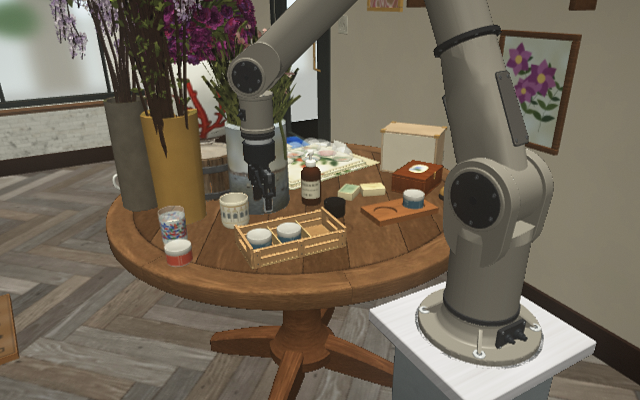

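Run:
```python
from station import bot
from h import *
c=bot.calibration("wrist")
for u,v in[(277,188),(365,188),(321,142),(321,230.5)]: print(onz(c,u,v,.051).round(4))
print(bot.get_obs()["eef_pos"])
```

```text
[0.4596 0.2671 0.051 ]
[0.5211 0.2631 0.051 ]
[0.4924 0.2973 0.051 ]
[0.4883 0.2323 0.051 ]
[0.48912498 0.25044205 0.11779616]
```

```bash
python3 -m jog '15 8 0.4 0 0 0 76;25 5 0 0 0 0 76;25 0.5 0 0 0 0 76;20 0 0 0 0 0 76;10 0 0 0 0 0 76'; python3 -m jog '5 0 0 0 0 0 76;2 0 0 0 0 0 76;0 0 0 0 0 0 76'; python3 w.py
```

```text
t: 18.35
eef_pos: [0.4892, 0.264, 0.0206]
tool_rot: [0.706, 0.022, 0.708, -0.023]
contact_force: [-0.0, -1.5, -0.1]
gripper_width: 0.887
t: 18.65
eef_pos: [0.4909, 0.2653, 0.0167]
tool_rot: [0.707, 0.023, 0.707, -0.022]
contact_force: [-0.2, 0.2, 0.0]
gripper_width: 0.893
18.65 [0.4909 0.2653 0.0167] F [-0.21  0.17  0.02] tau [-1.0100e-01 -5.4589e+01 -6.3520e+00 -1.7134e+01  3.7000e-02 -4.2000e-02
 -2.6000e-02] w 76.2965026523596
```

```bash
python3 -m jog '0 0 0 0 0 0 55;0 0 0 0 0 0 55;0 0 0 0 0 0 55;0 0 0 0 0 0 55;0 0 0 0 0 0 55' 40; python3 -m jog '0 0 0 0 0 0 55;0 0 0 0 0 0 55'; python3 w.py
```

```text
t: 19.15
eef_pos: [0.4912, 0.2654, 0.0175]
tool_rot: [0.707, 0.023, 0.706, -0.022]
contact_force: [-1.9, -0.9, 5.5]
gripper_width: 0.725
t: 19.35
eef_pos: [0.4911, 0.2654, 0.0175]
tool_rot: [0.707, 0.023, 0.706, -0.022]
contact_force: [-1.0, -1.2, 6.5]
gripper_width: 0.725
19.35 [0.4911 0.2654 0.0175] F [-0.98 -1.19  6.5 ] tau [-1.4100e-01 -5.2501e+01 -6.0090e+00 -1.6953e+01  1.1600e-01 -4.9600e-01
 -4.3000e-02] w 61.886656959881954
```

```bash
python3 -m jog '-5 0 0 0 0 0 55;-15 0 0 0 0 0 55;-25 0 0 0 0 0 55;-25 0 0 0 0 0 55;-15 0 0 0 0 0 55'; python3 -m jog '-5 0 0 0 0 0 55;0 0 0 0 0 0 55;0 0 0 0 0 0 55;0 0 0 0 0 0 55'; python3 w.py; python3 -m jog '0 0 0 0 0 0 55'>/dev/null; python3 w.py;python3 -m jog '0 0 0 0 0 0 55' >/dev/null; python3 w.py;python3 -m jog '0 0 0 0 0 0 55'>/dev/null; python3 w.py
python3 - <<'E'
import cv2
from station import bot
from h import *
print(q2R(bot.get_obs()["tool_rot"]).as_matrix().round(4))
p,d=bot.read_camera("wrist");cv2.imwrite("pics/w10.png",p[:,:,::-1])
E
```

```text
t: 19.85
eef_pos: [0.4914, 0.2658, 0.1042]
tool_rot: [0.708, 0.023, 0.706, -0.022]
contact_force: [-0.0, -0.2, -1.3]
gripper_width: 0.723
t: 20.25
eef_pos: [0.4899, 0.2646, 0.1052]
tool_rot: [0.706, 0.022, 0.707, -0.023]
contact_force: [0.8, -0.4, -1.0]
gripper_width: 0.725
20.25 [0.4899 0.2646 0.1052] F [ 0.77 -0.4  -1.04] tau [ 5.6000e-02 -5.2051e+01 -6.5300e+00 -2.2001e+01  1.1000e-02  0.0000e+00
 -1.0000e-03] w 61.89656712677815
20.35 [0.49   0.2648 0.1054] F [-0.4   0.31 -1.3 ] tau [ 4.1000e-02 -5.1729e+01 -6.4730e+00 -2.1866e+01  1.1000e-02  8.0000e-03
 -1.0000e-03] w 61.9204635224163
20.45 [0.4902 0.265  0.1057] F [ 0.08  0.4  -0.61] tau [ 1.6000e-02 -5.1567e+01 -6.4600e+00 -2.1839e+01  1.0000e-02  7.0000e-03
 -1.0000e-03] w 61.94817725646451
20.55 [0.4904 0.2651 0.106 ] F [ 0.26 -0.17 -1.26] tau [-1.0000e-03 -5.1505e+01 -6.4620e+00 -2.1853e+01  1.0000e-02  5.0000e-03
 -1.0000e-03] w 61.75929181245516
[[-5.00e-04  6.34e-02  9.98e-01]
 [-2.00e-04  9.98e-01 -6.34e-02]
 [-1.00e+00 -2.00e-04 -5.00e-04]]
```

View pics/w10.png

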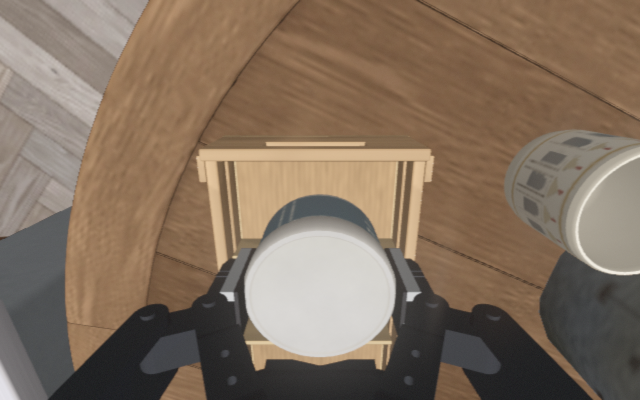

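Third tin is about -1.05 N, so it's empty. I'll carry it to the free recess.

```bash
python3 -m jog '0 -15 1 0 0 0 55;0 -30 2 0 0 0 55;0 -40 3 0 0 0 55;0 -40 3 0 0 0 55;0 -40 3 0 0 0 55'; python3 -m jog '0 -40 3 0 0 0 55;0 -40 3 0 0 0 55;0 -40 3 0 0 0 55;0 -40 3 0 0 0 55;0 -35 3 0 0 0 55';  python3 -m jog '0 -24 2 0 0 0 55;0 -12 1 0 0 0 55;0 0 0 0 0 0 55;0 0 0 0 0 0 55;0 0 0 0 0 0 55'
python3 - <<'E'
import cv2
from station import bot
from h import *
o=bot.get_obs();print(o["eef_pos"],q2R(o["tool_rot"]).as_matrix().round(4))
p,d=bot.read_camera("wrist");cv2.imwrite("pics/w11.png",p[:,:,::-1])
E
```

```text
t: 21.1
eef_pos: [0.4916, 0.0969, 0.1063]
tool_rot: [0.707, 0.022, 0.707, -0.023]
contact_force: [0.8, -0.7, -0.3]
gripper_width: 0.722
t: 21.6
eef_pos: [0.4935, -0.0993, 0.1064]
tool_rot: [0.707, 0.023, 0.707, -0.024]
contact_force: [0.6, 0.0, -0.9]
gripper_width: 0.725
t: 22.1
eef_pos: [0.4954, -0.1302, 0.1064]
tool_rot: [0.707, 0.022, 0.707, -0.021]
contact_force: [-0.2, 0.4, -1.0]
gripper_width: 0.725
[ 0.49539642 -0.13016201  0.10637081] [[ 1.000e-04  6.090e-02  9.981e-01]
 [ 7.000e-04  9.981e-01 -6.090e-02]
 [-1.000e+00  7.000e-04  1.000e-04]]
```

View pics/w11.png

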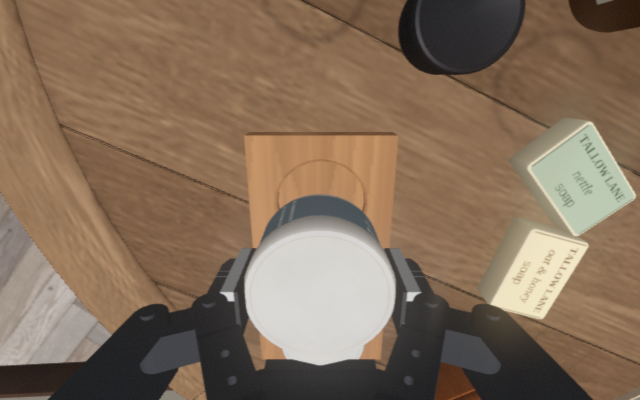

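Run:
```python
from station import bot
from h import *
c=bot.calibration("wrist");e=bot.get_obs()["eef_pos"]; print(e)
print("recess far edge",onz(c,321,159.5,.022), "sides",onz(c,278,192,.022),onz(c,366,192,.022))
z=.051+e[2]-.0175
print([onz(c,u,v,z).round(4) for u,v in[(245,290),(396,290),(320,232),(320,355)]])
```

```text
[ 0.49548991 -0.13022405  0.10640467]
recess far edge [ 0.49773103 -0.09914032  0.022     ] sides [ 0.46350042 -0.1223838   0.022     ] [ 0.53046827 -0.12644445  0.022     ]
[array([ 0.4644, -0.1252,  0.1399]), array([ 0.5266, -0.1289,  0.1399]), array([ 0.4969, -0.1006,  0.1399]), array([ 0.4932, -0.1614,  0.1399])]
```

```bash
python3 -m jog '10 -2.6 0 0 0 0 55;20 0 0 0 0 0 55;20 0 0 0 0 0 55;14 0 0 0 0 0 55;5 0 0 0 0 0 55'; python3 -m jog '3 0 0 0 0 0 55;3 0 0 0 0 0 55;2 0 0 0 0 0 55;1 0 0 0 0 0 55;0 0 0 0 0 0 55'; python3 w.py
```

```text
t: 22.65
eef_pos: [0.4941, -0.134, 0.0355]
tool_rot: [0.706, 0.022, 0.708, -0.022]
contact_force: [-1.0, 0.3, -1.0]
gripper_width: 0.726
t: 23.15
eef_pos: [0.4953, -0.1347, 0.0285]
tool_rot: [0.707, 0.022, 0.707, -0.023]
contact_force: [0.4, 0.0, -1.2]
gripper_width: 0.722
23.15 [ 0.4953 -0.1347  0.0285] F [ 0.42  0.01 -1.18] tau [-5.0000e-02 -5.0799e+01 -4.7520e+00 -1.6883e+01  2.3000e-02 -2.9000e-02
 -1.3000e-02] w 61.66591226884513
```

```bash
python3 -m jog '1.5 0 0 0 0 0 55;1 0 0 0 0 0 55;0 0 0 0 0 0 55;0 0 0 0 0 0 55';  python3 -m jog '0.7 0 0 0 0 0 55;0 0 0 0 0 0 55'; python3 -m jog '0.7 0 0 0 0 0 55;0 0 0 0 0 0 55'
```

```text
t: 23.55
eef_pos: [0.4952, -0.1346, 0.0258]
tool_rot: [0.707, 0.022, 0.707, -0.022]
contact_force: [0.1, -0.1, -2.0]
gripper_width: 0.726
t: 23.75
eef_pos: [0.4952, -0.1347, 0.0255]
tool_rot: [0.707, 0.022, 0.707, -0.023]
contact_force: [-2.2, -0.5, 5.5]
gripper_width: 0.724
t: 23.95
eef_pos: [0.4952, -0.1347, 0.0255]
tool_rot: [0.707, 0.022, 0.707, -0.023]
contact_force: [-3.8, 0.7, 13.3]
gripper_width: 0.722
```

Seated at the expected height (0.0255). I'll release, rise and go back to the middle tin.

```bash
python3 -m jog '-1 0 0 0 0 0 55;0 0 0 0 0 0 66;0 0 0 0 0 0 72;0 0 0 0 0 0 78;0 0 0 0 0 0 80'; python3 -m jog '0 0 0 0 0 0 80;-10 0 0 0 0 0 80;-25 0 0 0 0 0 80;-35 0 0 0 0 0 80;-25 0 0 0 0 0 80'; python3 -m jog '0 20 -1.5 0 0 0 80;0 35 -2.5 0 0 0 80;0 45 -4 0 0 0 80;0 45 -4 0 0 0 80;0 45 -4 0 0 0 80';python3 -m jog '0 45 -4 0 0 0 76;0 35 -3 0 0 0 76;0 22 -3 0 0 0 76;0 10 -1 0 0 0 76;0 0 0 0 0 0 76'
python3 - <<'E'
import cv2
from station import bot
from h import *
o=bot.get_obs();print(o["eef_pos"],q2R(o["tool_rot"]).as_matrix().round(4))
p,d=bot.read_camera("wrist");cv2.imwrite("pics/w12.png",p[:,:,::-1])
p,d=bot.read_camera("scene");cv2.imwrite("pics/s12.png",cv2.resize(p[150:280,220:460,::-1],None,fx=3.3,fy=3.3))
E
```

```text
t: 24.45
eef_pos: [0.4951, -0.1346, 0.0253]
tool_rot: [0.707, 0.022, 0.707, -0.022]
contact_force: [-0.7, -0.3, -0.3]
gripper_width: 0.939
t: 24.95
eef_pos: [0.4957, -0.1345, 0.1228]
tool_rot: [0.707, 0.022, 0.706, -0.022]
contact_force: [0.3, -0.3, 0.6]
gripper_width: 0.935
t: 25.45
eef_pos: [0.4912, 0.0575, 0.1213]
tool_rot: [0.707, 0.023, 0.706, -0.023]
contact_force: [1.1, -0.4, 0.0]
gripper_width: 0.935
t: 25.95
eef_pos: [0.4873, 0.1697, 0.1209]
tool_rot: [0.707, 0.022, 0.707, -0.021]
contact_force: [-0.5, -0.2, 0.4]
gripper_width: 0.891
[0.48731177 0.16965321 0.12088084] [[ 5.000e-04  6.130e-02  9.981e-01]
 [ 5.000e-04  9.981e-01 -6.130e-02]
 [-1.000e+00  6.000e-04  5.000e-04]]
```

View pics/w12.png

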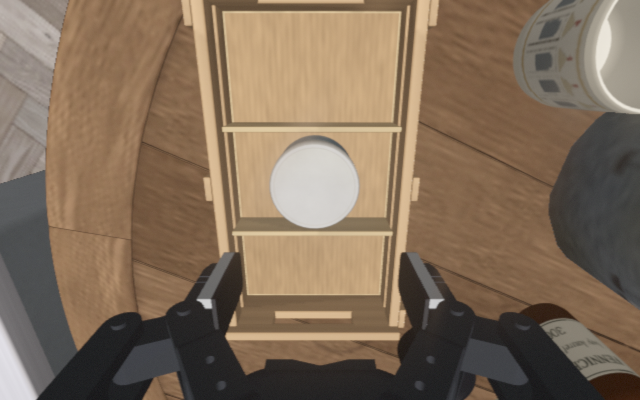

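View pics/s12.png

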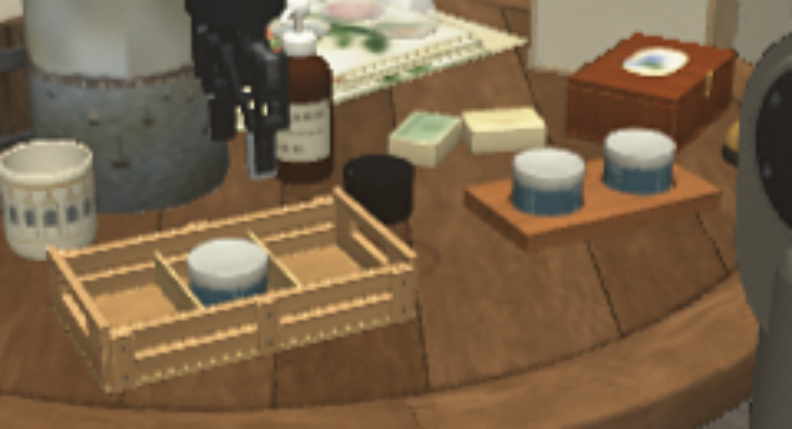

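Both empties stand upright in the recesses, at (548,180) and (638,160) in the scene crop. The full tin is back in the middle cell at (314,185) in the wrist view.

```bash
python3 -m jog '15 10 -2.5 0 0 0 76;25 6 -1 0 0 0 76;25 0 0 0 0 0 76;20 0 0 0 0 0 76;10 0 0 0 0 0 76'; python3 -m jog '6 0 0 0 0 0 76;2 0 0 0 0 0 76;0 0 0 0 0 0 76'; python3 -m jog '0 0 0 0 0 0 55;0 0 0 0 0 0 55;0 0 0 0 0 0 55;0 0 0 0 0 0 55;0 0 0 0 0 0 55' 50; python3 -m jog '0 0 0 0 0 0 55;0 0 0 0 0 0 55'
```

```text
t: 26.55
eef_pos: [0.4844, 0.182, 0.0238]
tool_rot: [0.706, 0.023, 0.708, -0.024]
contact_force: [-0.1, 0.1, -0.8]
gripper_width: 0.892
t: 26.85
eef_pos: [0.4854, 0.1845, 0.0179]
tool_rot: [0.707, 0.023, 0.706, -0.023]
contact_force: [-0.5, 0.4, -0.2]
gripper_width: 0.893
t: 27.35
eef_pos: [0.4853, 0.1848, 0.0187]
tool_rot: [0.707, 0.023, 0.706, -0.023]
contact_force: [-2.8, -0.9, 6.9]
gripper_width: 0.723
t: 27.55
eef_pos: [0.4852, 0.1848, 0.0187]
tool_rot: [0.707, 0.023, 0.706, -0.023]
contact_force: [-2.1, -1.4, 7.4]
gripper_width: 0.723
```

```bash
python3 -m jog '-5 0 0 0 0 0 55;-15 0 0 0 0 0 55;-25 0 0 0 0 0 55;-25 0 0 0 0 0 55;-25 0 0 0 0 0 55'; python3 -m jog '-25 -15 0 0 0 0 55;-25 -25 0 0 0 0 55;-25 -25 0 0 0 0 55;-25 -20 0 0 0 0 55;-20 -10 0 0 0 0 55'; python3 -m jog '-10 0 0 0 0 0 55;-5 0 0 0 0 0 55;0 0 0 0 0 0 55;0 0 0 0 0 0 55;0 0 0 0 0 0 55'; for i in 1 2 3 4; do python3 -m jog '0 0 0 0 0 0 55'>/dev/null; python3 w.py; done
python3 - <<'E'
import cv2
from station import bot
from h import *
print(q2R(bot.get_obs()["tool_rot"]).as_matrix().round(4))
for n in("wrist","scene","top"):
    p,d=bot.read_camera(n);cv2.imwrite(f"pics/{n}13.png",p[:,:,::-1])
E
```

```text
t: 28.05
eef_pos: [0.4847, 0.1847, 0.1143]
tool_rot: [0.707, 0.022, 0.707, -0.022]
contact_force: [0.5, -0.1, -3.4]
gripper_width: 0.723
t: 28.55
eef_pos: [0.4786, 0.0879, 0.2346]
tool_rot: [0.707, 0.023, 0.706, -0.023]
contact_force: [0.7, 1.5, -2.5]
gripper_width: 0.725
t: 29.05
eef_pos: [0.4782, 0.0904, 0.2464]
tool_rot: [0.706, 0.022, 0.707, -0.022]
contact_force: [0.2, -0.3, -2.4]
gripper_width: 0.726
29.15 [0.4784 0.0902 0.2466] F [ 0.53  0.08 -3.35] tau [-3.4000e-02 -3.7804e+01 -3.2900e+00 -2.7917e+01  6.0000e-03  7.0000e-03
 -3.0000e-03] w 61.656388453298604
29.25 [0.4786 0.0901 0.2469] F [-0.62  0.48 -2.69] tau [-5.1000e-02 -3.7673e+01 -3.2700e+00 -2.7891e+01  8.0000e-03  6.0000e-03
 -2.0000e-03] w 61.96938633529119
29.35 [0.4788 0.0899 0.2471] F [-0.16  0.26 -3.7 ] tau [-4.8000e-02 -3.7622e+01 -3.2560e+00 -2.7902e+01  9.0000e-03  4.0000e-03
 -1.0000e-03] w 62.272597032723944
29.45 [0.4789 0.0899 0.2473] F [ 0.59 -0.49 -2.99] tau [-3.5000e-02 -3.7617e+01 -3.2450e+00 -2.7922e+01  1.0000e-02  2.0000e-03
 -0.0000e+00] w 61.912215854719584
[[-2.00e-04  6.35e-02  9.98e-01]
 [ 0.00e+00  9.98e-01 -6.35e-02]
 [-1.00e+00  0.00e+00 -2.00e-04]]
```

View pics/wrist13.png

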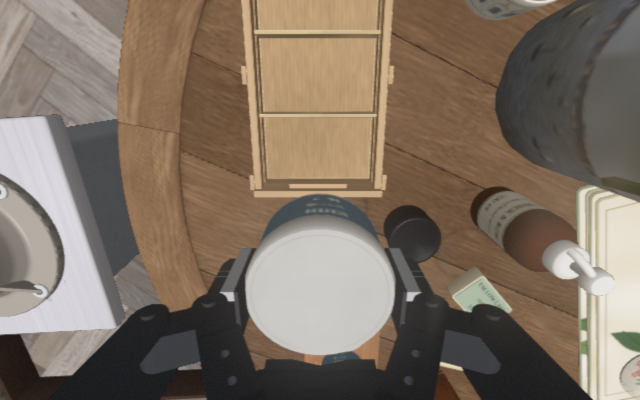

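View pics/scene13.png

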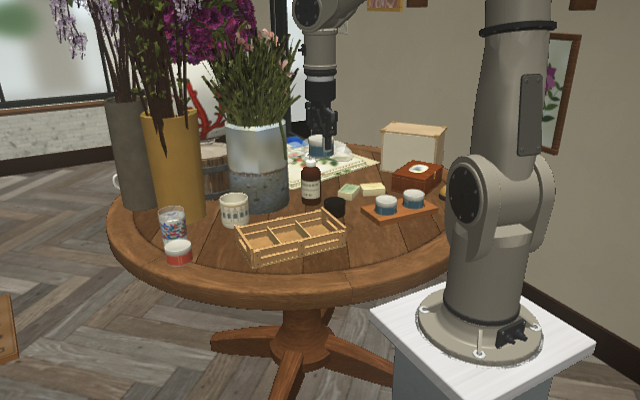

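View pics/top13.png

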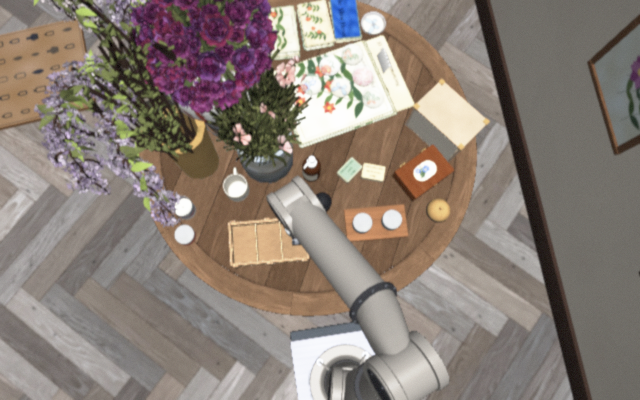

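The full tin is held upright with its middle at about 0.257 m, and it weighs about 3.0 N. Both empties are on the board at (362,222) and (392,219) in the top view, and nothing else has moved.

```bash
python3 -m jog '0 0 0 0 0 0 55;0 0 0 0 0 0 55;0 0 0 0 0 0 55;0 0 0 0 0 0 55;0 0 0 0 0 0 55'; python3 -c "
from station import bot
print(bot.hand_in())"
```

```text
t: 30.1
eef_pos: [0.4789, 0.0899, 0.2474]
tool_rot: [0.707, 0.022, 0.707, -0.022]
contact_force: [0.2, 0.3, -2.7]
gripper_width: 0.718
the job is handed in; nothing more can be done
None
```

I lifted all three tins and found the full one. I stood the two empties in the board's recesses and handed in at about 30 s while holding the full tin up.

- **Weights:** the lifted tins read about 0.7 N (near cell), 2.7 N (middle cell) and 1.05 N (far cell). The middle one was the full tin; I put it back in its cell while I placed the third tin, and it read about 3 N on the final lift. The force readings are noisy, roughly ±1 N, but the full tin's average was well clear of the other two.
- **Empties:** contact came where the recess floors should be, and the last pictures show both tins upright on the board.
- **Full tin:** it is upright and still in the gripper, with its middle about 25.7 cm above the table.
- **Other objects:** in the last pictures they stand where they were, as far as the arm lets them be seen. None of my checks failed or disagreed beyond the expected 2–3 mm between cameras.

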